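Find where the specimen wheel rubs and gauge it

TASK

The sloping specimen wheel rubs underneath at one spot of its turn: crank it round by its handle, feel for the spot where it drags, and leave it standing in the middle of that tight spot with the handle let go. Then push the depth gauge's rod down until it rests on the wheel, and swing the gauge's lock lever all the way over to lock it. Do not knock over or push away anything else on the table.

Things in the scene. Friction and masses are not known exactly. Their poses are not given: they have to be found in the camera images.
- hub (a point): centre of the upper face of the specimen wheel, a white disc 280 mm across, 7 mm thick, on a sloping cream stand (base 340 x 400 mm) turned up to 0.4 rad from facing the robot. This frame does not turn with the wheel: z is the spindle, square to the disc, leaning 28 degrees from vertical; x points up the slope, level y to the depth gauge. A fixed 390 mm tall microscope stands to the stand's right.
- handle_mid (a point): middle of the black crank handle of the wheel, a cylinder 26 mm across, 50 mm long, parallel to the spindle, that spins freely on its pin; 83 mm above the disc's face (its top 108 mm) and 55 mm from the spindle axis. The pin sits in a short sprung slot and gives up to 5 mm towards or away from the spindle (0.5 N per mm). It can be cranked round any number of turns either way.
- wheel_turn (a joint): angle of the wheel (rad, no stops, grows anticlockwise seen from above). It turns freely with 1 to 2 N at the handle, but over one arc of about 0.5 rad in each turn a hidden patch rubs on the pad: the drag rises to about 12 N (up to 19 N as it runs on), then falls back. Where that arc lies differs each time; it is not at the start. The wheel stays where it is left.
- wheel: the specimen wheel with all it carries; origin at the centre of its upper face; at wheel_turn 0 its axes are those of hub and the handle lies at its -y side
- pad: felt pad fixed to the stand below the wheel's rim, straight under the gauge's rod (122 mm from the spindle, towards +y of hub), out of sight; origin at the hub point. The warped patch of the wheel rubs on it.
- cap (a point): middle of the grip cap of the depth gauge's rod: an aluminium cylinder 28 mm across, 40 mm long, at the rod's upper end, parallel to the spindle and 122 mm from it towards +y of hub. The rod's tip is 88 mm below this point. The gauge's dark arm, 34 mm wide, lies under the cap, its upper face 45 to 59 mm above the disc, on a pillar 180 mm from the spindle.
- tip (a point): round lower tip of the gauge's rod; it starts 10 to 36 mm above the disc's upper face and touches it after sliding down parallel to the spindle
- probe_slide (a joint): slide of the gauge's rod (m, grows downward along the spindle direction, 0 to 0.048). It moves under about 3 N and stays by friction wherever it is left; how far it is to the disc differs each time.
- probe: the gauge's rod with its cap; origin at the tip
- lock_tab (a point): middle of the upright black peg at the end of the gauge's lock lever (peg 16 mm across, 38 mm long, standing up from the lever, parallel to the spindle; its top is 17 mm above this point). The lever pivots on the gauge's arm 186 mm from the spindle towards +y of hub and is 62 mm long; it points away from the wheel.
- lock_turn (a joint): lock lever (rad): 0 = open, the peg swung to the down-slope side; it grows as the peg is pushed up the slope (clockwise from above) to its stop at 1.1 = locked. About 1.5 N at the peg; stays where it is left.
- spirit_bottle: white bottle with orange cap, 60 mm across, 160 mm tall, close beside the lock lever's peg; bystander; origin under its centre
- jar: clear jar, 68 mm across, 85 mm tall; bystander; origin under its centre
- vial_jar: amber jar, 52 mm across, 110 mm tall; bystander; origin under its centre
- bug_pod: green round magnifier pot with two loop handles, 85 mm across, 62 mm tall, 168 mm over the handles; bystander; origin under its centre
- petri: clear shallow dish, 90 mm across, 20 mm tall; bystander; origin under its centre
- brush: brush 170 mm long lying on the table; bystander

How it is judged:
By the outcome, as a careful person would: the job done as asked, in the order asked, and still so for the second after the job is handed in, with the robot touching nothing.
It also fails if it takes over 72 s, if anything falls off the work surface, if the arm or the gripper's body presses on something with over 40 N, if the wrist force passes 120 N, or if a joint passes its speed limit or range.

ROBOT

A 6-joint arm with a two-finger parallel gripper is mounted at the origin on the work surface. World frame = base frame: x ahead of the robot, y to its left, z up, the work surface at z = 0. Lengths are in m, angles in degrees, forces in N, time in s.
With the tool pointing down it reaches from about 0.3 to 0.75 m from the base axis. Payload 8.5 kg.
Tool frame: the origin (TCP) lies at the very end of the fingers, on their centre line; the grasp point (between the pads) lies 19 mm behind it; z points along the fingers, y is the line along which they close (so a half turn about z gives the same grasp; the last joint's range is limited). The gripper opens to 85 mm and grips with 20 to 120 N. Pads are 22 mm wide; open, the fingers measure 114 mm over their backs; the gripper's body (76 mm by 85 mm) begins 54 mm behind the grasp point. The pads swing forward as they close: fully open they stand 13 mm farther back than shut.
Start: joints at [-85.961, 21.807, 74.336, -0, 83.858, -12.336], TCP at [0.155, -0.528, 0.231] pointing down, gripper open.
Joint ranges: [-178.18, 178.18], [-50.72, 133.34], [12.68, 142.11], [-81.47, 261.47], [9.98, 163.14], [-165.26, 165.26]. Speed limits (degrees/s): [136.94, 136.94, 180, 180, 180, 180].

INTERFACE

Orientations are given as a 3x3 rotation matrix whose columns are the frame's x, y, z axes.
In Python, from rig import env, optics, spotter gives the robot as it stands.
- The arm moves only by the shell command python3 -m crank 'ROWS' [FORCE]. ROWS is JSON, one flat list of numbers, 5 for each row, row after row: the finger opening in cm, from 0 to 8.54, then the shift along the tool's x, y, z in cm, then the turn about the tool's z in rad. A call has exactly 8 rows; each row shifts and turns the commanded pose from where the row before left it, along the tool's axes as they then stand; what a row does not reach is not made up. A row lasts 1/12 s, in which the tool goes at most 41.7 mm and 7.16 degrees, less where a joint would pass 70% of its speed; a pose out of reach is approached as far as the arm can. A call is refused whole if a number of a shift passes 4.17 or a number of a turn 0.125, either way. A call with a gripper value outside its range is refused whole. The fingers move at their own pace and stop on an object; FORCE is the grip in N (left out, the last holds). Time passes only in rows, so rows that do not move let the fingers close, or fill a call up. It gives the time, the measured TCP pose, the force, the opening and the grip force at its end, in the units of the state.
- env.observe(): the state, without advancing time (a new reading comes with each control period).
- optics.get_image(name): name is "side" or "top" or "wrist"; returns a dict with "color" (480x640x3 uint8, red, green, blue), "intrinsics" (3x3 intrinsics, pixels), "distortion" ([k1, k2, p1, p2, k3] as OpenCV has them; the pictures are not rectified), "pose" (4x4, takes a point from camera to world coordinates). Camera axes: x right, y up, looking along -z (the intrinsics and any distortion apply to the point x, -y, -z); pixel columns grow to the right and rows downward; lengths in m; the calibration is good to about 2 mm. A picture is of the moment at which its call begins. There is no depth.
- env.close_job(): hands the job in; it is judged then, once.
Trained networks look in a picture, given as the dict that the camera call returned (one of the last four; its "shot" number tells which), for a name from the list of things; names that differ only in an ending like _2 or _b are one class to them, and where a whole thing is asked for, a point or a joint stands for the part that bears it (a point fixed in the world has none). Each returns a list of dicts, best first, with "score" (0 to 1); they miss things now and then, are a little off and sometimes report something else, mostly with a low value. They report only what shows in the picture. A call takes as long as a camera call.
- spotter.look_for(picture, query): "at" ([column, row] as shares, 0 to 1, of the picture: columns of its width, rows of its height, amid what is visible of it).
The state is a dict: "time_s": time; "q": joint angles; "qvel": joint speeds; "joint_efforts": joint torques, N m; "position": TCP position; "tool_rot": TCP orientation; "ft_force": force on the tool from outside, world axes, zero at the start; "wrist_torque": the same for the moment, N m; "grip_width": finger opening in m; "gripper_force": force on a finger pad.
Only numpy, scipy, OpenCV 4.12 (cv2) and the standard library are available. Lean on these libraries where they do the work, as an engineer would, in place of code of your own. Each camera call takes 0.05 s, during which the arm holds its last target. There are 200 camera calls.

## Working session

There is one attempt and no reset: what is moved stays moved. The work goes in short steps, Python scripts to look and compute and a shell command to move; the robot and the scene stay as the last step left them, time stands still between calls to the robot, and variables do not carry over. Pictures are saved under pics/ and viewed, at most 10 in all, crops included, and the job is handed in when it is done.

```bash
mkdir -p pics; ls
cat > h.py <<'E'
import numpy as np, cv2
from rig import env, optics, spotter
def ray(p,at):
    """pixel share -> world origin, direction"""
    u=np.array([[[at[0]*640,at[1]*480]]],float)
    n=cv2.undistortPoints(u,np.array(p['intrinsics'],float),np.array(p['distortion'],float))[0,0]
    T=np.array(p['pose']); d=T[:3,:3]@np.array([n[0],-n[1],-1]); return T[:3,3],d/np.linalg.norm(d)
def tri(rs):
    A=sum(np.eye(3)-np.outer(d,d) for o,d in rs); b=sum((np.eye(3)-np.outer(d,d))@o for o,d in rs)
    x=np.linalg.solve(A,b); return x,[np.linalg.norm((np.eye(3)-np.outer(d,d))@(x-o)) for o,d in rs]
def proj(p,X):
    T=np.array(p['pose']); c=(np.asarray(X)-T[:3,3])@T[:3,:3]; c=c*[1,-1,-1]
    return cv2.projectPoints(c.reshape(-1,1,3),np.zeros(3),np.zeros(3),np.array(p['intrinsics'],float),np.array(p['distortion'],float))[0][:,0]
E
python3 - <<'E'
from h import *
ps={n:optics.get_image(n) for n in ("side","top","wrist")}
for n,p in ps.items():
    cv2.imwrite(f'pics/a_{n}.png',p['color'][:,:,::-1]); print(n,np.round(p['pose'],3).tolist(),np.round(p['distortion'],3))
names="hub handle_mid cap tip lock_tab spirit_bottle jar vial_jar bug_pod petri brush".split()
for q in names:
    rs=[]
    for n in ("side","top","wrist"):
        r=spotter.look_for(ps[n],q)
        print(q,n,[(np.round(np.array(a['at'])*[640,480]).tolist(),round(a['score'],2)) for a in r[:2]])
        if r and n!="wrist": rs.append(ray(ps[n],r[0]['at']))
    if len(rs)==2:
        x,e=tri(rs); print('   ',np.round(x,4),np.round(e,4))
im=np.hstack([cv2.resize(ps[n]['color'],(400,300)) for n in("wrist","wrist")])
s=env.observe(); print({k:np.round(v,3).tolist() for k,v in s.items()})
E
```

```text
pics
side [[0.94, 0.236, -0.245, 0.042], [-0.341, 0.644, -0.685, -1.111], [-0.004, 0.728, 0.686, 1.304], [0.0, 0.0, 0.0, 1.0]] [-0.002  0.     0.     0.     0.   ]
top [[0.012, 0.986, -0.166, 0.202], [-1.0, 0.01, -0.013, 0.034], [-0.011, 0.166, 0.986, 1.539], [0.0, 0.0, 0.0, 1.0]] [-0.145  0.     0.     0.     0.   ]
wrist [[0.282, 0.922, 0.266, 0.223], [-0.959, 0.271, 0.077, -0.508], [-0.001, -0.276, 0.961, 0.373], [0.0, 0.0, 0.0, 1.0]] [-0.082  0.     0.     0.     0.   ]
hub side [([375.0, 265.0], 0.56), ([375.0, 263.0], 0.53)]
hub top [([328.0, 208.0], 0.71), ([349.0, 185.0], 0.66)]
hub wrist []
    [0.5953 0.0104 0.0158] [0.0408 0.0408]
handle_mid side []
handle_mid top [([377.0, 180.0], 0.55), ([289.0, 218.0], 0.16)]
handle_mid wrist []
cap side [([337.0, 220.0], 0.49)]
cap top []
cap wrist []
tip side [([335.0, 220.0], 0.54)]
tip top [([325.0, 207.0], 0.43)]
tip wrist []
    [0.5085 0.0297 0.2226] [0.0004 0.0004]
lock_tab side [([334.0, 223.0], 0.33)]
lock_tab top [([295.0, 215.0], 0.67), ([455.0, 258.0], 0.17)]
lock_tab wrist [([116.0, 2.0], 0.41)]
    [0.5219 0.112  0.1331] 
[... 670 characters left out ...]
6] [0.0081 0.0081]
petri side []
petri top [([226.0, 292.0], 0.76), ([293.0, 213.0], 0.33)]
petri wrist []
brush side [([336.0, 392.0], 0.7), ([312.0, 212.0], 0.37)]
brush top [([457.0, 257.0], 0.56)]
brush wrist [([114.0, 4.0], 0.71)]
    [ 0.3817 -0.3726  0.0232] [0.0226 0.0226]
{'time_s': 1.8, 'q': [-85.96, 21.807, 74.335, 0.001, 83.858, -12.336], 'qvel': [-0.028, -0.103, -0.069, 0.024, 0.069, -0.048], 'joint_efforts': [-0.0, -44.833, -23.146, -0.0, 0.001, 0.0], 'position': [0.155, -0.528, 0.231], 'tool_rot': [[0.959, 0.282, 0.0], [0.282, -0.959, -0.0], [0.0, 0.0, -1.0]], 'ft_force': [-0.732, 0.264, 1.093], 'wrist_torque': [0.023, -0.021, 0.013], 'gripper_force': 0.0, 'grip_width': 0.085}
```

View pics/a_side.png

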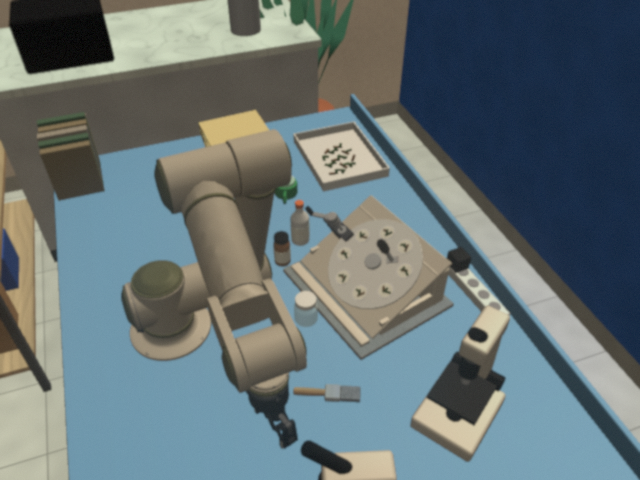

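View pics/a_top.png

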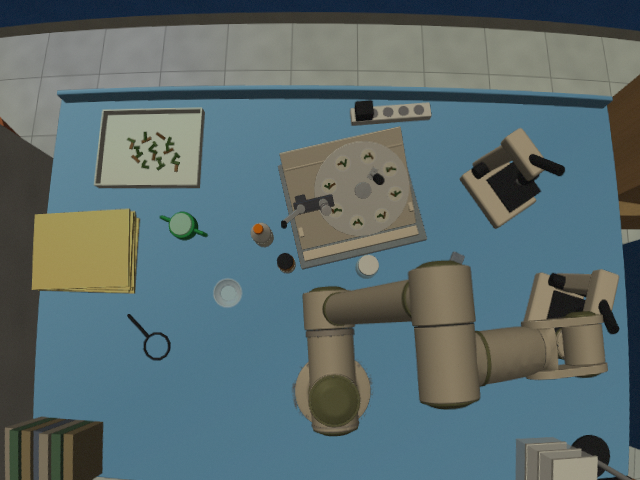

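Run:
```python
import cv2,numpy as np
a=cv2.imread('pics/a_top.png')[120:275,270:435]; b=cv2.imread('pics/a_side.png')[190:355,280:460]
A=cv2.resize(a,None,fx=4.8,fy=3.8*4.8/3.8*0.77,interpolation=3)
A=cv2.resize(a,(165*4,155*4-20),interpolation=3) if 0 else cv2.resize(a,None,fx=3.8,fy=3.8,interpolation=cv2.INTER_CUBIC)
B=cv2.resize(b,None,fx=3.6,fy=3.6,interpolation=cv2.INTER_CUBIC)
print(A.shape,B.shape)
cv2.imwrite('pics/c1.png',A);cv2.imwrite('pics/c2.png',B)
```

```text
(589, 627, 3) (594, 648, 3)
```

View pics/c1.png

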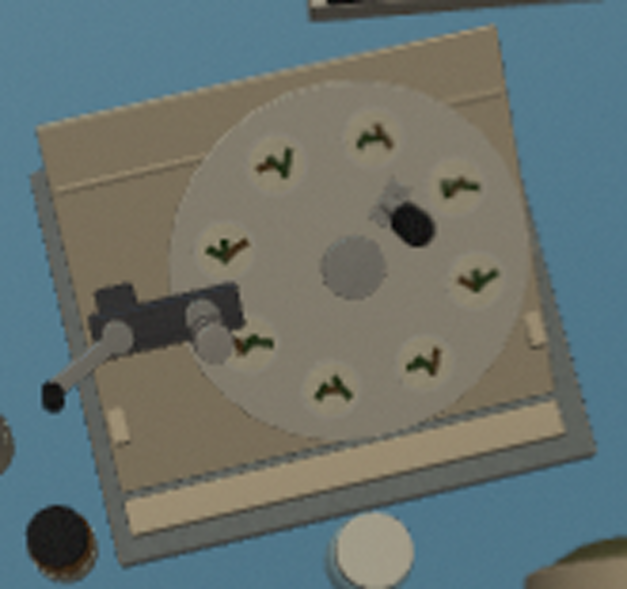

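View pics/c2.png

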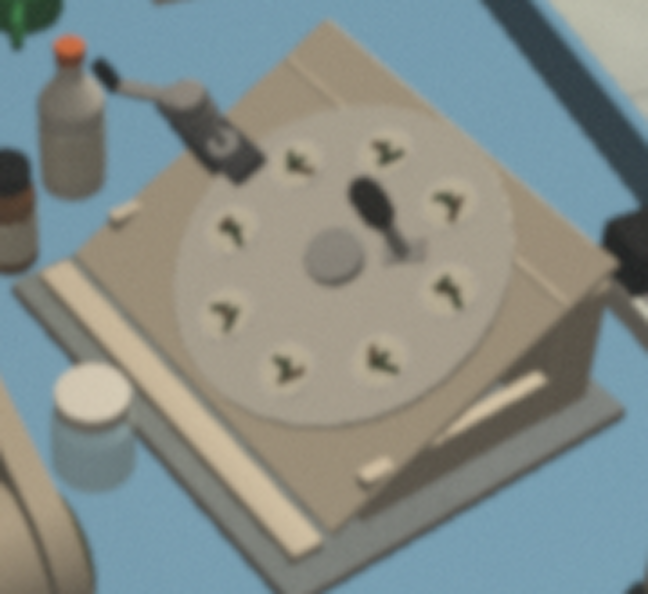

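```bash
cat > fit.py <<'E'
from h import *
from scipy.optimize import least_squares
class P(dict): pass
ps={n:optics.get_image(n) for n in ("side","top")}
off={'top':(3.8,270,120),'side':(3.6,280,190)}
def px(n,c): s,x,y=off[n]; return (np.array(c,float)+.5)/s-.5+[x,y]
c28,s28=np.cos(np.radians(28)),np.sin(np.radians(28))
def R(psi):
    c,s=np.cos(psi),np.sin(psi)
    return np.array([[c*c28,-s,-c*s28],[s*c28,c,-s*s28],[s28,0,c28]])
obs={'handle':{'top':(411,224),'side':(373,203)},'peg':{'top':(53,397),'side':(106,75)},'cap':{'top':(211,340),'side':(222,141)}}
def local(v):
    th,la,hp,sl=v[4:8]
    return {'handle':[.055*np.sin(th),-.055*np.cos(th),.083],'peg':[.062*np.sin(la),.186+.062*np.cos(la),hp],'cap':[0,.122,.088+sl]}
def W(v,l): return v[:3]+R(v[3])@np.array(l)
phi=np.linspace(0,2*np.pi,72,endpoint=False)
grad={n:cv2.GaussianBlur(cv2.cvtColor(ps[n]['color'],cv2.COLOR_RGB2GRAY).astype(np.float32),(0,0),1) for n in ps}
def rims(v,rng):
    out=[]
    for n in ps:
        for f in phi:
            rr=np.linspace(.14-rng,.14+rng,41)
            u=proj(ps[n],[W(v,[r*np.cos(f),r*np.sin(f),0]) for r in rr]).astype(np.float32)
            I=cv2.remap(grad[n],u[:,:1].copy(),u[:,1:].copy(),cv2.INTER_LINEAR)[:,0]
            g=-np.gradient(I); k=g.argmax()
            if g[k]>.6 and 2<k<38: out.append((n,u[k]))
    return out
def res(v,rim):
    r=[]
    for k,l in local(v).items():
        for n,c in obs[k].items(): r+=list(proj(ps[n],W(v,l))[0]-px(n,c))
    Rm=R(v[3])
    for o,d in rim:
        t=((v[:3]-o)@Rm[:,2])/(d@Rm[:,2]); q=(o+t*d-v[:3]); r.append((np.linalg.norm(q)-.14)*450*.6)
    return np.array(r)
v=np.array([.6,-.03,.14,.2,1.,-.6,.09,.025])
rim0={'top':[(170,262),(345,80),(528,262),(362,442)],'side':[(174,285),(513,245),(360,102),(320,427)]}
rim=[ray(ps[n],px(n,c)/[640,480]) for n in rim0 for c in rim0[n]]
v=least_squares(res,v,args=(rim,),loss='soft_l1').x; print(np.round(v,4))
for rng in(.012,.007,.005):
    rm=rims(v,rng); rim=[ray(ps[n],u/[640,480]) for n,u in rm]
    s=least_squares(res,v,args=(rim,),loss='soft_l1'); v=s.x
    print(len(rim),np.round(v,4),np.abs(s.fun[12:]).mean())
print(np.round(s.fun[:12],1)); np.save('v.npy',v)
for k,l in local(v).items(): print(k,np.round(W(v,l),4))
for n in ps:
    im=ps[n]['color'][:,:,::-1].copy(); im=cv2.resize(im,None,fx=3,fy=3,interpolation=2)
    for l in list(local(v).values())+[[0,0,0]]+[[.14*np.cos(f),.14*np.sin(f),0] for f in phi[::3]]:
        u=(proj(ps[n],W(v,l))[0]+.5)*3; cv2.circle(im,tuple(int(q) for q in u),2,(0,0,255),-1)
    s,x,y=off[n]; cv2.imwrite(f'pics/f_{n}.png',im[y*3:y*3+510,x*3:x*3+560])
a=cv2.imread('pics/f_top.png');b=cv2.imread('pics/f_side.png')
cv2.imwrite('pics/f.png',cv2.resize(np.hstack([a[:500],b[:500]]),None,fx=.7,fy=.7))
E
python3 fit.py
python3 - <<'E'
import sys; sys.path.insert(0,'.')
from h import *
v=np.load('v.npy'); print(env.observe()['time_s'])
E
```

```text
[ 0.5839 -0.0785  0.1321  0.3055  0.8368 -0.2388  0.0601 -0.0265]
132 [ 0.5857 -0.0775  0.1326  0.231   0.8282 -0.5368  0.0722 -0.0319] 0.46762003031731564
67 [ 0.5847 -0.0775  0.1349  0.2647  0.8033 -0.4212  0.0639 -0.0354] 0.35607282134376855
33 [ 0.5843 -0.0771  0.135   0.2694  0.7993 -0.4042  0.0624 -0.0356] 0.30941611426347626
[ 0.8 -0.6 -0.4 -0.3 -0.1 -0.2 -0.4  0.1 -1.8 -5.4 -1.1 -0.2]
handle [ 0.5905 -0.1152  0.2268]
peg [0.4706 0.1436 0.1786]
cap [0.5281 0.0339 0.1812]
1.9
```

View pics/f.png

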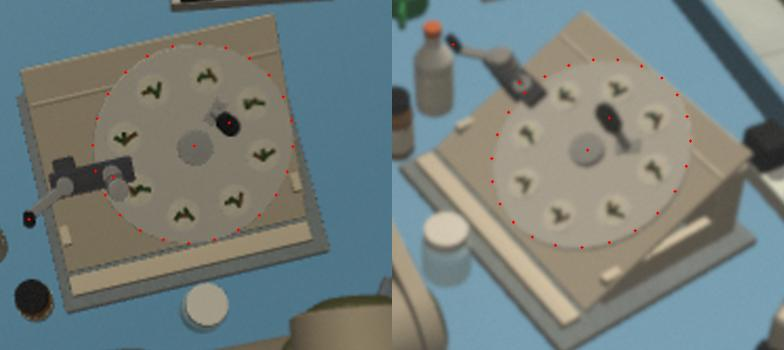

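```bash
sed -i "s/'side':(222,141)/'side':(187,99)/; s/'top':(211,340)/'top':(212,339)/" fit.py; python3 fit.py
python3 - <<'E'
from h import *
v=np.load('v.npy')
# stand front edge direction: from top crop edge of cream ledge (127,535)-(565,434), level
ps=optics.get_image('top')
px=lambda c:(np.array(c)/3.8+[270,120])/[640,480]
for a,b,z in [((127,535),(565,434),.05),((40,130),(495,28),.19),((122,566),(596,456),.01)]:
    q=[]
    for c in(a,b):
        o,d=ray(ps,px(c)); q.append(o+d*(z-o[2])/d[2])
    e=q[0]-q[1]; print(np.round(q,3).tolist(),'psi',np.arctan2(-e[0],e[1]))
E
```

```text
[ 0.585  -0.077   0.1314  0.2457  0.8315 -0.4714  0.0693  0.0343]
135 [ 0.5855 -0.0773  0.1327  0.2293  0.828  -0.541   0.072   0.0357] 0.5203263372398044
68 [ 0.5851 -0.077   0.1339  0.2468  0.8084 -0.4873  0.0676  0.0325] 0.30798421954919275
32 [ 0.5848 -0.0763  0.1331  0.2478  0.8077 -0.4813  0.0671  0.0323] 0.2810158951702845
[ 0.4 -0.4 -0.6 -0.2 -0.1 -0.2 -0.3  0.1  0.1  0.1  0.6 -0.3]
handle [ 0.5904 -0.1141  0.2251]
peg [0.4706 0.1433 0.1789]
cap [0.5001 0.0281 0.2394]
[[0.384, 0.092, 0.05], [0.469, -0.255, 0.05]] psi 0.23802992338646467
[[0.668, 0.156, 0.19], [0.753, -0.184, 0.19]] psi 0.24366680190367457
[[0.364, 0.097, 0.01], [0.458, -0.288, 0.01]] psi 0.2386021279630152
```

View pics/f.png

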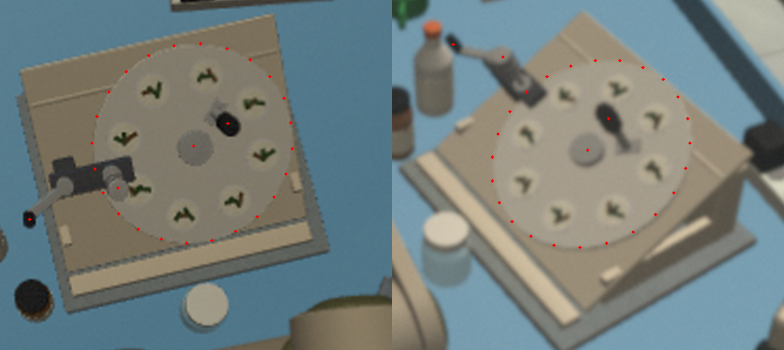

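```bash
python3 -m crank '[8.5,2.5,-1.3,-1.5,0.022, 8.5,3,-1.6,-1.5,0.022, 8.5,3,-1.6,-1.5,0, 8.5,3.3,-1.7,-1.5,0, 8.5,3.3,-1.7,-1,0, 8.5,3.3,-1.7,-1,0, 8.5,3.3,-1.7,-1,0, 8.5,3.3,-1.7,0,0]' 40
python3 -m crank '[8.5,3.3,-1.7,0,0, 8.5,3.3,-1.7,0,0, 8.5,3.3,-1.7,0,0, 8.5,3.3,-1.7,0,0, 8.5,3.3,-1.7,0,0, 8.5,3.3,-1.7,0,0, 8.5,3.3,-1.7,0,0, 8.5,1,-0.5,0,0]'
cat > d.py <<'E'
# python3 d.py x y z : shift in tool axes (cm) from the present TCP to world target
import sys; from h import *
s=env.observe(); R=np.array(s['tool_rot']); t=np.array([float(a) for a in sys.argv[1:4]])
print('t',s['time_s'],'pos',np.round(s['position'],4),'yaw',round(np.arctan2(R[1,0],R[0,0]),4),'f',np.round(s['ft_force'],1),'w',round(s['grip_width'],4))
print('shift cm',np.round(R.T@(t-s['position'])*100,2))
E
python3 d.py .590 -.114 .206
```

```text
time_s: 2.72
position: [0.3667, -0.3391, 0.3234]
tool_rot: [[0.971, 0.239, 0.002], [0.239, -0.971, -0.003], [0.001, 0.004, -1.0]]
ft_force: [0.9, -0.3, 0.2]
grip_width: 0.0848
gripper_force: 0.0
time_s: 3.38
position: [0.5722, -0.1586, 0.3207]
tool_rot: [[0.97, 0.243, 0.0], [0.243, -0.97, 0.001], [0.0, -0.001, -1.0]]
ft_force: [0.1, -0.8, 1.1]
grip_width: 0.0848
gripper_force: 0.0
t 3.3833 pos [ 0.5722 -0.1586  0.3207] yaw 0.2456 f [ 0.1 -0.8  1.1] w 0.0848
shift cm [ 2.81 -3.88 11.48]
```

```bash
python3 -m crank '[8.5,1.4,-1.9,0,0.004, 8.5,1.4,-2,0,0, 8.5,0,0,2.5,0, 8.5,0,0,2.5,0, 8.5,0,0,2.5,0, 8.5,0,0,2,0, 8.5,0,0,1.5,0, 8.5,0,0,0.4,0]'
python3 d.py .590 -.114 .206
python3 - <<'E'
from h import *
p=optics.get_image('wrist'); cv2.imwrite('pics/w1.png',p['color'][:,:,::-1])
print([(np.round(np.array(a['at'])*[640,480]),round(a['score'],2)) for a in spotter.look_for(p,'handle_mid')[:2]], proj(p,[[.590,-.114,.225]]))
E
```

```text
time_s: 4.05
position: [0.5865, -0.1175, 0.2047]
tool_rot: [[0.972, 0.235, -0.004], [0.235, -0.972, 0.002], [-0.004, -0.003, -1.0]]
ft_force: [0.1, 0.6, -0.2]
grip_width: 0.0851
gripper_force: 0.0
t 4.05 pos [ 0.5865 -0.1175  0.2047] yaw 0.2375 f [ 0.1  0.6 -0.2] w 0.0851
shift cm [ 0.42 -0.26 -0.13]
[(array([308., 350.]), 0.65)] [[308.65994255 334.26709013]]
```

View pics/w1.png

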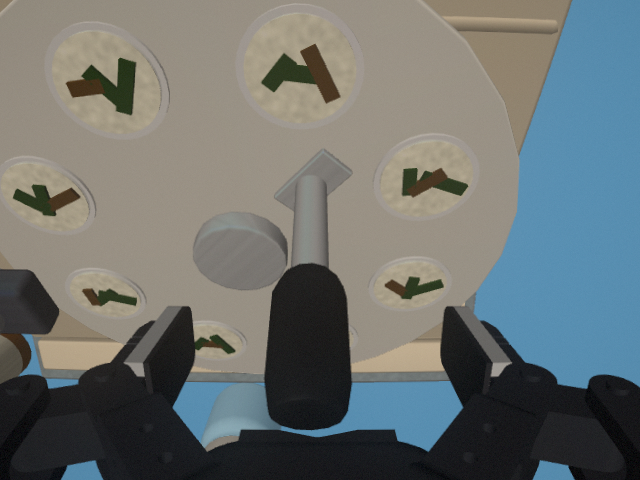

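```bash
python3 -m crank '[4,0.2,-0.1,0,0.004, 2,0.2,-0.2,-0.1,0, 2,0,0,0,0, 2,0,0,0,0, 2,0,0,0,0, 2,0,0,0,0, 2,0,0,0,0, 2,0,0,0,0]' 40
cat > w.py <<'E'
# wheel angle, tangential force, and the next steps; args: dtheta per call, number of calls
import sys; from h import *
PSI=.243; c28,s28=np.cos(np.radians(28)),np.sin(np.radians(28)); c,s=np.cos(PSI),np.sin(PSI)
R=np.array([[c*c28,-s,-c*s28],[s*c28,c,-s*s28],[s28,0,c28]]); HUB=np.array([.585,-.0765,.1335])
def ana(pos,f,Rt):
    g=np.array(pos)-.019*np.array(Rt)[:,2]; l=R.T@(g-HUB); th=np.arctan2(l[0],-l[1])
    t=R@[np.cos(th),np.sin(th),0]; r=R@[np.sin(th),-np.cos(th),0]
    return th,l,-np.array(f)@t,np.array(f)@r
if __name__=='__main__':
    S=env.observe(); th,l,ft,fr=ana(S['position'],S['ft_force'],S['tool_rot'])
    print('t %.2f th %.3f local %s r %.1f ft %.1f fr %.1f w %.4f yaw %.3f'%(S['time_s'],th,np.round(l*1e3,1),np.hypot(*l[:2])*1e3,ft,fr,S['grip_width'],np.arctan2(S['tool_rot'][1][0],S['tool_rot'][0][0])))
    d,n=float(sys.argv[1]),int(sys.argv[2]); P=lambda a:np.array([5.5*c28*np.sin(a),5.5*np.cos(a),-5.5*s28*np.sin(a)])
    for i in range(n): print(round(th+d*(i+1),2),np.round((P(th+d*(i+1))-P(th+d*i))/8,3))
E
python3 w.py .35 18
```

```text
time_s: 4.82
position: [0.5907, -0.1137, 0.2088]
tool_rot: [[0.973, 0.232, 0.0], [0.232, -0.973, -0.0], [0.0, 0.0, -1.0]]
ft_force: [-2.2, 0.2, 4.8]
grip_width: 0.0252
gripper_force: 39.1
t 4.82 th 0.833 local [ 41.2 -37.5  84.9] r 55.7 ft -0.8 fr -0.2 w 0.0252 yaw 0.234
1.18 [ 0.113 -0.202 -0.06 ]
1.53 [ 0.045 -0.234 -0.024]
1.88 [-0.029 -0.237  0.015]
2.23 [-0.099 -0.212  0.053]
2.58 [-0.157 -0.16   0.083]
2.93 [-0.196 -0.09   0.104]
3.28 [-0.211 -0.008  0.112]
3.63 [-0.201  0.074  0.107]
3.98 [-0.166  0.148  0.088]
4.33 [-0.111  0.204  0.059]
4.68 [-0.043  0.234  0.023]
5.03 [ 0.031  0.237 -0.016]
5.38 [ 0.101  0.211 -0.053]
5.73 [ 0.158  0.159 -0.084]
6.08 [ 0.197  0.088 -0.105]
6.43 [ 0.211  0.006 -0.112]
6.78 [ 0.2   -0.076 -0.107]
7.13 [ 0.165 -0.15  -0.088]
```

```bash
python3 -m crank '[2,0.11,-0.2,-0.06,0, 2,0.11,-0.2,-0.06,0, 2,0.11,-0.2,-0.06,0, 2,0.11,-0.2,-0.06,0, 2,0.11,-0.2,-0.06,0, 2,0.11,-0.2,-0.06,0, 2,0.11,-0.2,-0.06,0, 2,0.11,-0.2,-0.06,0]' | grep force; python3 w.py 0 0
python3 -m crank '[2,0.05,-0.23,-0.02,0, 2,0.05,-0.23,-0.02,0, 2,0.05,-0.23,-0.02,0, 2,0.05,-0.23,-0.02,0, 2,0.04,-0.23,-0.02,0, 2,0.04,-0.23,-0.02,0, 2,0.04,-0.24,-0.02,0, 2,0.04,-0.24,-0.02,0]' | grep force; python3 w.py 0.35 6
python3 -m crank '[2,-0.02,-0.24,0.01,0, 2,-0.02,-0.24,0.01,0, 2,-0.03,-0.24,0.01,0, 2,-0.03,-0.24,0.01,0, 2,-0.03,-0.24,0.02,0, 2,-0.03,-0.24,0.02,0, 2,-0.03,-0.23,0.02,0, 2,-0.04,-0.23,0.02,0]' | grep force; python3 w.py 0.35 6
```

```text
ft_force: [-2.9, -1.9, 5.4]
gripper_force: 39.2
t 5.48 th 1.176 local [ 51.5 -21.4  84.8] r 55.8 ft 1.2 fr 0.2 w 0.0247 yaw 0.234
ft_force: [-3.8, -1.9, 7.5]
gripper_force: 39.2
t 6.15 th 1.519 local [55.7 -2.9 84.8] r 55.8 ft 0.9 fr -0.1 w 0.0249 yaw 0.234
1.87 [-0.026 -0.238  0.014]
2.22 [-0.096 -0.213  0.051]
2.57 [-0.155 -0.163  0.082]
2.92 [-0.195 -0.093  0.104]
3.27 [-0.211 -0.012  0.112]
3.62 [-0.202  0.071  0.107]
ft_force: [-4.8, -2.3, 8.0]
gripper_force: 39.3
t 6.82 th 1.866 local [53.3 16.2 84.8] r 55.7 ft 0.8 fr -1.2 w 0.0254 yaw 0.234
2.22 [-0.096 -0.213  0.051]
2.57 [-0.155 -0.163  0.082]
2.92 [-0.195 -0.093  0.103]
3.27 [-0.211 -0.012  0.112]
3.62 [-0.202  0.071  0.107]
3.97 [-0.168  0.145  0.09 ]
```

```bash
python3 -m crank '[2,-0.07,-0.23,0.04,0, 2,-0.08,-0.22,0.04,0, 2,-0.09,-0.22,0.05,0, 2,-0.1,-0.21,0.05,0, 2,-0.1,-0.21,0.05,0, 2,-0.11,-0.21,0.06,0, 2,-0.11,-0.2,0.06,0, 2,-0.11,-0.2,0.06,0]' >/dev/null; python3 w.py 0 0
python3 -m crank '[2,-0.13,-0.18,0.07,0, 2,-0.14,-0.18,0.07,0, 2,-0.15,-0.17,0.08,0, 2,-0.15,-0.17,0.08,0, 2,-0.16,-0.16,0.08,0, 2,-0.16,-0.15,0.09,0, 2,-0.17,-0.15,0.09,0, 2,-0.18,-0.14,0.09,0]' >/dev/null; python3 w.py 0 0
python3 -m crank '[2,-0.18,-0.12,0.1,0, 2,-0.19,-0.11,0.1,0, 2,-0.19,-0.1,0.1,0, 2,-0.2,-0.1,0.1,0, 2,-0.2,-0.09,0.1,0, 2,-0.2,-0.08,0.11,0, 2,-0.2,-0.07,0.11,0, 2,-0.2,-0.07,0.11,0]' >/dev/null; python3 w.py 0.35 6
```

```text
t 7.48 th 2.211 local [44.7 33.3 84.8] r 55.7 ft 0.8 fr 0.1 w 0.0246 yaw 0.234
t 8.15 th 2.557 local [30.7 46.4 84.8] r 55.7 ft 0.4 fr -0.6 w 0.0249 yaw 0.234
t 8.82 th 2.904 local [13.1 53.9 84.8] r 55.5 ft -0.0 fr 0.1 w 0.0249 yaw 0.234
3.25 [-0.211 -0.015  0.112]
3.6 [-0.203  0.068  0.108]
3.95 [-0.17   0.142  0.09 ]
4.3 [-0.117  0.2    0.062]
4.65 [-0.049  0.233  0.026]
5.0 [ 0.025  0.238 -0.013]
```

```bash
python3 -m crank '[2,-0.21,-0.04,0.11,0, 2,-0.21,-0.03,0.11,0, 2,-0.21,-0.02,0.11,0, 2,-0.21,-0.02,0.11,0, 2,-0.21,-0.01,0.11,0, 2,-0.21,0,0.11,0, 2,-0.21,0,0.11,0, 2,-0.21,0.01,0.11,0]' >/dev/null; python3 w.py 0 0
python3 -m crank '[2,-0.21,0.04,0.11,0, 2,-0.21,0.05,0.11,0, 2,-0.2,0.06,0.11,0, 2,-0.2,0.06,0.11,0, 2,-0.2,0.07,0.11,0, 2,-0.2,0.08,0.11,0, 2,-0.2,0.09,0.1,0, 2,-0.2,0.1,0.1,0]' >/dev/null; python3 w.py 0 0
python3 -m crank '[2,-0.18,0.12,0.1,0, 2,-0.18,0.13,0.1,0, 2,-0.17,0.13,0.09,0, 2,-0.17,0.14,0.09,0, 2,-0.17,0.15,0.09,0, 2,-0.17,0.15,0.09,0, 2,-0.16,0.16,0.08,0, 2,-0.16,0.16,0.08,0]' >/dev/null; python3 w.py 0.35 6
```

```text
t 9.48 th -3.054 local [-4.8 55.  84.8] r 55.2 ft 5.7 fr -0.4 w 0.0252 yaw 0.234
t 10.15 th -2.689 local [-24.2  49.8  84.8] r 55.4 ft 0.4 fr 0.2 w 0.0248 yaw 0.234
t 10.82 th -2.341 local [-39.7  38.5  84.8] r 55.3 ft 0.9 fr -1.0 w 0.0252 yaw 0.234
-1.99 [-0.118  0.198  0.063]
-1.64 [-0.051  0.232  0.027]
-1.29 [ 0.022  0.238 -0.012]
-0.94 [ 0.093  0.215 -0.049]
-0.59 [ 0.152  0.166 -0.081]
-0.24 [ 0.193  0.097 -0.103]
```

```bash
python3 -m crank '[2,0.16,-0.16,-0.08,0, 2,0.16,-0.16,-0.08,0, 2,0.17,-0.15,-0.09,0, 2,0.17,-0.15,-0.09,0, 2,0.17,-0.14,-0.09,0, 2,0.17,-0.13,-0.09,0, 2,0.18,-0.13,-0.1,0, 2,0.18,-0.12,-0.1,0]' >/dev/null; python3 w.py -0.09 9
```

```text
t 11.48 th -2.685 local [-24.4  49.7  84.8] r 55.4 ft -2.0 fr -0.1 w 0.0251 yaw 0.234
-2.78 [ 0.05  -0.025 -0.027]
-2.87 [ 0.052 -0.02  -0.028]
-2.96 [ 0.053 -0.014 -0.028]
-3.05 [ 0.054 -0.009 -0.029]
-3.14 [ 0.055 -0.003 -0.029]
-3.23 [ 0.055  0.002 -0.029]
-3.32 [ 0.054  0.008 -0.029]
-3.41 [ 0.053  0.013 -0.028]
-3.5 [ 0.052  0.019 -0.028]
```

```bash
C='python3 -m crank'; python3 -m crank '[2,0.05,-0.025,-0.027,0, 2,0.05,-0.025,-0.027,0, 2,0.05,-0.025,-0.027,0, 2,0.05,-0.025,-0.027,0, 2,0.05,-0.025,-0.027,0, 2,0.05,-0.025,-0.027,0, 2,0.05,-0.025,-0.027,0, 2,0.05,-0.025,-0.027,0]' >/dev/null; python3 w.py 0 0
python3 -m crank '[2,0.052,-0.02,-0.028,0, 2,0.052,-0.02,-0.028,0, 2,0.052,-0.02,-0.028,0, 2,0.052,-0.02,-0.028,0, 2,0.052,-0.02,-0.028,0, 2,0.052,-0.02,-0.028,0, 2,0.052,-0.02,-0.028,0, 2,0.052,-0.02,-0.028,0]' >/dev/null; python3 w.py 0 0
python3 -m crank '[2,0.053,-0.014,-0.028,0, 2,0.053,-0.014,-0.028,0, 2,0.053,-0.014,-0.028,0, 2,0.053,-0.014,-0.028,0, 2,0.053,-0.014,-0.028,0, 2,0.053,-0.014,-0.028,0, 2,0.053,-0.014,-0.028,0, 2,0.053,-0.014,-0.028,0]' >/dev/null; python3 w.py 0 0
python3 -m crank '[2,0.054,-0.009,-0.029,0, 2,0.054,-0.009,-0.029,0, 2,0.054,-0.009,-0.029,0, 2,0.054,-0.009,-0.029,0, 2,0.054,-0.009,-0.029,0, 2,0.054,-0.009,-0.029,0, 2,0.054,-0.009,-0.029,0, 2,0.054,-0.009,-0.029,0]' >/dev/null; python3 w.py 0 0
python3 -m crank '[2,0.055,-0.003,-0.029,0, 2,0.055,-0.003,-0.029,0, 2,0.055,-0.003,-0.029,0, 2,0.055,-0.003,-0.029,0, 2,0.055,-0.003,-0.029,0, 2,0.055,-0.003,-0.029,0, 2,0.055,-0.003,-0.029,0, 2,0.055,-0.003,-0.029,0]' >/dev/null; python3 w.py 0 0
python3 -m crank '[2,0.055,0.002,-0.029,0, 2,0.055,0.002,-0.029,0, 2,0.055,0.002,-0.029,0, 2,0.055,0.002,-0.029,0, 2,0.055,0.002,-0.029,0, 2,0.055,0.002,-0.029,0, 2,0.055,0.002,-0.029,0, 2,0.055,0.002,-0.029,0]' >/dev/null; python3 w.py 0 0
python3 -m crank '[2,0.054,0.008,-0.029,0, 2,0.054,0.008,-0.029,0, 2,0.054,0.008,-0.029,0, 2,0.054,0.008,-0.029,0, 2,0.054,0.008,-0.029,0, 2,0.054,0.008,-0.029,0, 2,0.054,0.008,-0.029,0, 2,0.054,0.008,-0.029,0]' >/dev/null; python3 w.py 0.09 9
```

```text
t 12.15 th -2.772 local [-20.   51.7  84.8] r 55.4 ft -1.1 fr -0.4 w 0.0249 yaw 0.234
t 12.82 th -2.862 local [-15.3  53.3  84.8] r 55.4 ft -2.1 fr -1.6 w 0.0249 yaw 0.234
t 13.48 th -2.931 local [-11.6  54.3  84.8] r 55.5 ft -6.3 fr -1.2 w 0.0250 yaw 0.234
t 14.15 th -3.023 local [-6.6 55.2 84.8] r 55.6 ft -4.7 fr -0.6 w 0.0252 yaw 0.234
t 14.82 th -3.111 local [-1.7 55.5 84.8] r 55.5 ft -5.5 fr 0.0 w 0.0251 yaw 0.234
t 15.48 th 3.083 local [ 3.3 55.4 84.8] r 55.5 ft -5.6 fr -0.3 w 0.0245 yaw 0.234
t 16.15 th 2.994 local [ 8.1 54.8 84.8] r 55.4 ft -5.9 fr 0.4 w 0.0250 yaw 0.234
3.08 [-0.054 -0.006  0.029]
3.17 [-0.055 -0.001  0.029]
3.26 [-0.054  0.005  0.029]
3.35 [-0.054  0.01   0.029]
3.44 [-0.053  0.016  0.028]
3.53 [-0.051  0.021  0.027]
3.62 [-0.049  0.026  0.026]
3.71 [-0.047  0.031  0.025]
3.8 [-0.045  0.036  0.024]
```

Run:
```python
from h import *; from w import *
ps={n:optics.get_image(n) for n in("wrist","top","side")}
S=env.observe(); th,l,ft,fr=ana(S['position'],S['ft_force'],S['tool_rot']); print(th,ft,np.round(S['ft_force'],1),np.round(S['wrist_torque'],2),np.round(S['joint_efforts'],2))
cv2.imwrite('pics/w2.png',ps['wrist']['color'][:,:,::-1])
g=R@l+HUB
for n,p in ps.items():
    print(n,[(np.round(np.array(a['at'])*[640,480]),round(a['score'],2)) for a in spotter.look_for(p,'handle_mid')[:2]], proj(p,[g])[0])
```

```text
2.9899994138667862 -3.994746456157641 [-8.6 -1.9  8.1] [-0.25  1.4   0.06] [ 1.400e+00 -4.005e+01 -2.302e+01  1.040e+00 -2.000e+00  3.000e-02]
wrist [(array([319., 358.]), 0.62), (array([128., 351.]), 0.4)] [316.90690757 343.37273394]
top [(array([184., 228.]), 0.32)] [347.35989088 196.91073881]
side [(array([351., 229.]), 0.47)] [353.24601471 234.05263786]
```

View pics/w2.png

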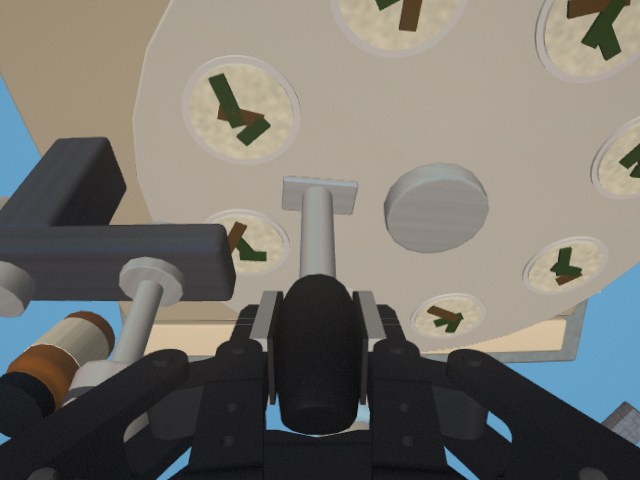

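```bash
python3 -m crank '[2,0.053,0.013,-0.028,0, 2,0.053,0.013,-0.028,0, 2,0.053,0.013,-0.028,0, 2,0.053,0.013,-0.028,0, 2,0.053,0.013,-0.028,0, 2,0.053,0.013,-0.028,0, 2,0.053,0.013,-0.028,0, 2,0.053,0.013,-0.028,0]' >/dev/null; python3 w.py 0 0
python3 -m crank '[2,0.052,0.019,-0.028,0, 2,0.052,0.019,-0.028,0, 2,0.052,0.019,-0.028,0, 2,0.052,0.019,-0.028,0, 2,0.052,0.019,-0.028,0, 2,0.052,0.019,-0.028,0, 2,0.052,0.019,-0.028,0, 2,0.052,0.019,-0.028,0]' >/dev/null; python3 w.py 0 0
python3 -m crank '[2,0.05,0.025,-0.027,0, 2,0.05,0.025,-0.027,0, 2,0.05,0.025,-0.027,0, 2,0.05,0.025,-0.027,0, 2,0.05,0.025,-0.027,0, 2,0.05,0.025,-0.027,0, 2,0.05,0.025,-0.027,0, 2,0.05,0.025,-0.027,0]' >/dev/null; python3 w.py 0.09 9
```

```text
t 17.12 th 2.887 local [13.9 53.5 84.8] r 55.3 ft -1.4 fr -0.7 w 0.0249 yaw 0.234
t 17.78 th 2.797 local [18.7 52.  84.8] r 55.3 ft -1.2 fr -0.1 w 0.0253 yaw 0.234
t 18.45 th 2.708 local [23.2 50.  84.8] r 55.1 ft -1.4 fr 0.5 w 0.0255 yaw 0.234
2.8 [-0.051 -0.023  0.027]
2.89 [-0.052 -0.018  0.028]
2.98 [-0.053 -0.013  0.028]
3.07 [-0.054 -0.007  0.029]
3.16 [-0.055 -0.002  0.029]
3.25 [-0.055  0.004  0.029]
3.34 [-0.054  0.009  0.029]
3.43 [-0.053  0.015  0.028]
3.52 [-0.052  0.02   0.027]
```

```bash
python3 w.py 0.616 2; python3 -m crank '[2,-0.35,-0.16,0.19,0, 2,-0.36,-0.13,0.19,0, 2,-0.37,-0.1,0.2,0, 2,-0.37,-0.07,0.2,0, 2,-0.37,-0.05,0.2,0, 2,-0.37,-0.02,0.2,0, 2,-0.37,0.01,0.2,0, 2,-0.37,0.05,0.2,0]' >/dev/null; python3 w.py 0.616 2
```

```text
t 18.45 th 2.708 local [23.2 50.  84.8] r 55.1 ft -1.4 fr 0.5 w 0.0255 yaw 0.234
3.32 [-0.365 -0.052  0.194]
3.94 [-0.325  0.196  0.173]
t 19.12 th -2.986 local [-8.6 54.6 84.8] r 55.3 ft 4.2 fr 0.3 w 0.0252 yaw 0.234
-2.37 [-0.329  0.187  0.175]
-1.75 [-0.173  0.368  0.092]
```

```bash
python3 -m crank '[2,-0.36,0.09,0.19,0, 2,-0.35,0.12,0.19,0, 2,-0.34,0.14,0.18,0, 2,-0.33,0.17,0.18,0, 2,-0.32,0.21,0.17,0, 2,-0.31,0.23,0.17,0, 2,-0.3,0.26,0.16,0, 2,-0.28,0.28,0.15,0]' >/dev/null; python3 w.py 0.35 9
```

```text
t 19.78 th -2.365 local [-39.1  39.8  84.7] r 55.8 ft 0.4 fr -1.5 w 0.0249 yaw 0.234
-2.01 [-0.123  0.195  0.065]
-1.66 [-0.056  0.231  0.03 ]
-1.31 [ 0.017  0.239 -0.009]
-0.96 [ 0.088  0.217 -0.047]
-0.61 [ 0.149  0.17  -0.079]
-0.26 [ 0.191  0.102 -0.102]
0.09 [ 0.211  0.021 -0.112]
0.44 [ 0.204 -0.062 -0.109]
0.79 [ 0.173 -0.137 -0.092]
```

```bash
python3 -m crank '[2,-0.15,0.17,0.08,0, 2,-0.14,0.18,0.08,0, 2,-0.13,0.18,0.07,0, 2,-0.13,0.19,0.07,0, 2,-0.12,0.2,0.06,0, 2,-0.11,0.21,0.06,0, 2,-0.1,0.21,0.05,0, 2,-0.1,0.21,0.05,0]' >/dev/null; python3 w.py 0 0
python3 -m crank '[2,-0.08,0.22,0.04,0, 2,-0.08,0.22,0.04,0, 2,-0.07,0.23,0.04,0, 2,-0.06,0.23,0.03,0, 2,-0.05,0.23,0.03,0, 2,-0.04,0.24,0.02,0, 2,-0.04,0.24,0.02,0, 2,-0.03,0.24,0.02,0]' >/dev/null; python3 w.py 0 0
python3 -m crank '[2,-0.01,0.24,0.01,0, 2,0,0.24,0,0, 2,0.01,0.24,0,0, 2,0.01,0.24,-0.01,0, 2,0.02,0.24,-0.01,0, 2,0.03,0.24,-0.02,0, 2,0.03,0.24,-0.02,0, 2,0.04,0.23,-0.02,0]' >/dev/null; python3 w.py 0.35 6
```

```text
t 20.45 th -2.023 local [-50.2  24.4  84.7] r 55.8 ft 0.5 fr -0.8 w 0.0250 yaw 0.234
t 21.12 th -1.680 local [-55.5   6.1  84.7] r 55.8 ft 1.6 fr -1.4 w 0.0250 yaw 0.234
t 21.78 th -1.337 local [-54.3 -12.9  84.7] r 55.8 ft 0.4 fr -1.3 w 0.0251 yaw 0.234
-0.99 [ 0.084  0.22  -0.045]
-0.64 [ 0.145  0.174 -0.077]
-0.29 [ 0.189  0.107 -0.101]
0.06 [ 0.21   0.027 -0.112]
0.41 [ 0.205 -0.056 -0.109]
0.76 [ 0.176 -0.133 -0.094]
```

```bash
python3 -m crank '[2,0.05,0.23,-0.03,0, 2,0.06,0.23,-0.03,0, 2,0.07,0.22,-0.04,0, 2,0.08,0.22,-0.04,0, 2,0.09,0.22,-0.05,0, 2,0.1,0.21,-0.05,0, 2,0.11,0.21,-0.06,0, 2,0.11,0.21,-0.06,0]' >/dev/null; python3 w.py 0 0
python3 -m crank '[2,0.12,0.2,-0.06,0, 2,0.13,0.19,-0.07,0, 2,0.13,0.19,-0.07,0, 2,0.14,0.18,-0.07,0, 2,0.15,0.17,-0.08,0, 2,0.16,0.16,-0.09,0, 2,0.16,0.15,-0.09,0, 2,0.17,0.15,-0.09,0]' >/dev/null; python3 w.py 0 0
python3 -m crank '[2,0.17,0.13,-0.09,0, 2,0.18,0.13,-0.1,0, 2,0.18,0.12,-0.1,0, 2,0.19,0.11,-0.1,0, 2,0.19,0.1,-0.1,0, 2,0.2,0.09,-0.1,0, 2,0.2,0.09,-0.11,0, 2,0.2,0.08,-0.11,0]' >/dev/null; python3 w.py 0.35 4
```

```text
t 22.45 th -0.997 local [-46.9 -30.4  84.8] r 55.9 ft 1.2 fr -0.9 w 0.0250 yaw 0.234
t 23.12 th -0.655 local [-34.  -44.3  84.8] r 55.9 ft 1.9 fr -0.3 w 0.0250 yaw 0.234
t 23.78 th -0.311 local [-17.1 -53.   84.8] r 55.7 ft 1.5 fr -0.1 w 0.0248 yaw 0.234
0.04 [ 0.209  0.033 -0.111]
0.39 [ 0.207 -0.051 -0.11 ]
0.74 [ 0.179 -0.128 -0.095]
1.09 [ 0.129 -0.19  -0.069]
```

```bash
python3 -m crank '[2,0.21,0.07,-0.11,0, 2,0.21,0.05,-0.11,0, 2,0.21,0.05,-0.11,0, 2,0.21,0.04,-0.11,0, 2,0.21,0.03,-0.11,0, 2,0.21,0.02,-0.11,0, 2,0.21,0.01,-0.11,0, 2,0.21,0,-0.11,0]' >/dev/null; python3 w.py 0 0
python3 -m crank '[2,0.21,-0.02,-0.11,0, 2,0.21,-0.03,-0.11,0, 2,0.21,-0.04,-0.11,0, 2,0.21,-0.05,-0.11,0, 2,0.21,-0.06,-0.11,0, 2,0.2,-0.06,-0.11,0, 2,0.2,-0.07,-0.11,0, 2,0.2,-0.08,-0.11,0]' >/dev/null; python3 w.py 0 0
python3 -m crank '[2,0.2,-0.1,-0.1,0, 2,0.19,-0.11,-0.1,0, 2,0.19,-0.12,-0.1,0, 2,0.18,-0.13,-0.1,0, 2,0.18,-0.13,-0.1,0, 2,0.18,-0.14,-0.09,0, 2,0.17,-0.15,-0.09,0, 2,0.16,-0.16,-0.09,0]' >/dev/null; python3 w.py 0.7 4
```

```text
t 24.45 th 0.034 local [  1.9 -56.   84.8] r 56.0 ft 2.2 fr 0.2 w 0.0252 yaw 0.234
t 25.12 th 0.378 local [ 20.7 -52.1  84.8] r 56.1 ft 1.4 fr -0.1 w 0.0253 yaw 0.234
t 25.78 th 0.727 local [ 37.3 -41.9  84.8] r 56.1 ft 0.6 fr -0.4 w 0.0256 yaw 0.234
1.43 [ 0.197 -0.415 -0.105]
2.13 [-0.085 -0.462  0.045]
2.83 [-0.328 -0.291  0.174]
3.53 [-0.416  0.017  0.221]
```

Run:
```python
from w import *
P=lambda a:np.array([5.5*c28*np.sin(a),5.5*np.cos(a),-5.5*s28*np.sin(a)])
a=np.linspace(.727,2.86,25)
for i in range(24): print(np.round(P(a[i+1])-P(a[i]),2),end='\n' if i%8==7 else ' ')
```

```text
[ 0.31 -0.34 -0.16] [ 0.28 -0.37 -0.15] [ 0.25 -0.4  -0.13] [ 0.22 -0.42 -0.12] [ 0.19 -0.44 -0.1 ] [ 0.15 -0.46 -0.08] [ 0.11 -0.47 -0.06] [ 0.08 -0.48 -0.04]
[ 0.04 -0.49 -0.02] [-0.   -0.49  0.  ] [-0.04 -0.49  0.02] [-0.08 -0.48  0.04] [-0.11 -0.47  0.06] [-0.15 -0.46  0.08] [-0.19 -0.44  0.1 ] [-0.22 -0.42  0.12]
[-0.25 -0.4   0.13] [-0.28 -0.37  0.15] [-0.31 -0.34  0.16] [-0.34 -0.31  0.18] [-0.36 -0.27  0.19] [-0.38 -0.24  0.2 ] [-0.39 -0.2   0.21] [-0.41 -0.16  0.22]
```

```bash
python3 -m crank '[2,0.31,-0.34,-0.16,0, 2,0.28,-0.37,-0.15,0, 2,0.25,-0.4,-0.13,0, 2,0.22,-0.42,-0.12,0, 2,0.19,-0.44,-0.1,0, 2,0.15,-0.46,-0.08,0, 2,0.11,-0.47,-0.06,0, 2,0.08,-0.48,-0.04,0]' >/dev/null; python3 w.py 0 0
python3 -m crank '[2,0.04,-0.49,-0.02,0, 2,0,-0.49,0,0, 2,-0.04,-0.49,0.02,0, 2,-0.08,-0.48,0.04,0, 2,-0.11,-0.47,0.06,0, 2,-0.15,-0.46,0.08,0, 2,-0.19,-0.44,0.1,0, 2,-0.22,-0.42,0.12,0]' >/dev/null; python3 w.py 0 0
python3 -m crank '[2,-0.25,-0.4,0.13,0, 2,-0.28,-0.37,0.15,0, 2,-0.31,-0.34,0.16,0, 2,-0.34,-0.31,0.18,0, 2,-0.36,-0.27,0.19,0, 2,-0.38,-0.24,0.2,0, 2,-0.39,-0.2,0.21,0, 2,-0.41,-0.16,0.22,0]' >/dev/null; python3 w.py 0.04 5
```

```text
t 26.45 th 1.425 local [55.8 -8.2 84.8] r 56.4 ft 1.8 fr -0.5 w 0.0254 yaw 0.234
t 27.12 th 2.124 local [47.6 29.4 84.8] r 55.9 ft 2.2 fr -0.3 w 0.0250 yaw 0.234
t 27.78 th 2.830 local [16.9 52.5 84.7] r 55.2 ft 0.2 fr -0.5 w 0.0247 yaw 0.234
2.87 [-0.023 -0.008  0.012]
2.91 [-0.024 -0.007  0.013]
2.95 [-0.024 -0.006  0.013]
2.99 [-0.024 -0.005  0.013]
3.03 [-0.024 -0.004  0.013]
```

```bash
for k in 1 2 3 4 5; do python3 -m crank '[2,-0.024,-0.006,0.013,0, 2,-0.024,-0.006,0.013,0, 2,-0.024,-0.006,0.013,0, 2,-0.024,-0.006,0.013,0, 2,-0.024,-0.006,0.013,0, 2,-0.024,-0.006,0.013,0, 2,-0.024,-0.006,0.013,0, 2,-0.024,-0.006,0.013,0]' >/dev/null; python3 w.py 0 0; done; python3 w.py .3 1
```

```text
t 28.45 th 2.868 local [14.9 52.9 84.8] r 55.0 ft 0.3 fr -0.8 w 0.0251 yaw 0.234
t 29.12 th 2.908 local [12.7 53.4 84.8] r 54.9 ft -0.0 fr 0.0 w 0.0248 yaw 0.234
t 29.78 th 2.940 local [11.  53.7 84.8] r 54.9 ft 1.8 fr 0.3 w 0.0250 yaw 0.234
t 30.45 th 2.969 local [ 9.4 54.1 84.8] r 54.9 ft 4.3 fr 0.5 w 0.0253 yaw 0.234
t 31.12 th 3.009 local [ 7.3 54.6 84.8] r 55.1 ft 4.6 fr -0.6 w 0.0250 yaw 0.234
t 31.12 th 3.009 local [ 7.3 54.6 84.8] r 55.1 ft 4.6 fr -0.6 w 0.0250 yaw 0.234
3.31 [-0.181  0.004  0.096]
```

```bash
python3 -m crank '[2,-0.18,-0.02,0.1,0, 2,-0.18,-0.01,0.1,0, 2,-0.18,0,0.1,0, 2,-0.18,0,0.1,0, 2,-0.18,0,0.1,0, 2,-0.18,0.01,0.09,0, 2,-0.18,0.02,0.09,0, 2,-0.18,0.03,0.09,0]' >/dev/null; python3 w.py 0.04 5
for k in 1 2 3 4; do python3 -m crank '[2,-0.024,0.005,0.013,0, 2,-0.024,0.005,0.013,0, 2,-0.024,0.005,0.013,0, 2,-0.024,0.005,0.013,0, 2,-0.024,0.005,0.013,0, 2,-0.024,0.005,0.013,0, 2,-0.024,0.005,0.013,0, 2,-0.024,0.005,0.013,0]' >/dev/null; python3 w.py 0 0; done
```

```text
t 31.78 th -2.975 local [-9.2 54.6 84.7] r 55.3 ft 4.9 fr -0.6 w 0.0245 yaw 0.234
-2.93 [-0.024  0.005  0.013]
-2.89 [-0.024  0.006  0.013]
-2.85 [-0.023  0.007  0.012]
-2.81 [-0.023  0.008  0.012]
-2.77 [-0.023  0.009  0.012]
t 32.45 th -2.935 local [-11.4  54.2  84.8] r 55.4 ft 4.5 fr -1.4 w 0.0249 yaw 0.234
t 33.12 th -2.885 local [-14.1  53.7  84.7] r 55.5 ft 0.9 fr -1.4 w 0.0250 yaw 0.234
t 33.78 th -2.842 local [-16.4  53.3  84.7] r 55.7 ft 0.4 fr -1.8 w 0.0251 yaw 0.234
t 34.45 th -2.803 local [-18.6  52.8  84.7] r 56.0 ft -0.3 fr -2.6 w 0.0250 yaw 0.234
```

```bash
python3 w.py -0.32 1; python3 -m crank '[2,0.215,-0.07,-0.11,0, 2,0.22,-0.06,-0.11,0, 2,0.22,-0.05,-0.115,0, 2,0.22,-0.04,-0.115,0, 2,0.225,-0.03,-0.12,0, 2,0.225,-0.02,-0.12,0, 2,0.225,-0.01,-0.12,0, 2,0,0,0,0]' >/dev/null; python3 w.py 0 0
```

```text
t 34.45 th -2.803 local [-18.6  52.8  84.7] r 56.0 ft -0.3 fr -2.6 w 0.0250 yaw 0.234
-3.12 [ 0.19  -0.039 -0.101]
t 35.12 th -3.104 local [-2.1 55.8 84.7] r 55.8 ft -2.5 fr -0.1 w 0.0251 yaw 0.234
```

```bash
python3 -m crank '[2,0.1,0,-0.05,0, 2,0,0,0,0, 3.6,0,0,0,0, 3.6,0,0,0,0, 3.6,0,0,0,0, 3.6,0,0,0,0, 3.6,0,0,0,0, 3.6,0,0,0,0]'; python3 w.py 0 0
python3 -m crank '[3.6,0,0,-0.5,0, 3.6,0,0,-1,0, 3.6,0,0,-1.5,0, 3.6,0,0,-2,0, 3.6,0,0,-2,0, 3.6,0,0,-2.5,0, 3.6,0,0,-2.5,0, 3.6,0,0,0,0]'
python3 - <<'E'
from h import *; from w import *
ps={n:optics.get_image(n) for n in("top","side","wrist")}
cv2.imwrite('pics/w3.png',ps['wrist']['color'][:,:,::-1])
h=HUB+R@[.055*np.sin(3.16),-.055*np.cos(3.16),.083]
c=HUB+R@[0,.122,.120]
for q,X in(('handle_mid',h),('cap',c)):
  for n,p in ps.items():
    print(q,n,[(np.round(np.array(a['at'])*[640,480]),round(a['score'],2)) for a in spotter.look_for(p,q)[:2]], proj(p,[X])[0])
print('cap top',np.round(HUB+R@[0,.122,.140],4))
E
python3 d.py .5 .03 .3
```

```text
time_s: 35.78
position: [0.533, -0.0319, 0.1878]
tool_rot: [[0.973, 0.232, -0.0], [0.232, -0.973, 0.0], [-0.0, -0.0, -1.0]]
ft_force: [-0.4, 0.2, -0.7]
grip_width: 0.0361
gripper_force: 0.0
t 35.78 th -3.129 local [-0.7 55.8 83.4] r 55.8 ft -0.6 fr 0.3 w 0.0361 yaw 0.234
time_s: 36.45
position: [0.534, -0.0322, 0.3131]
tool_rot: [[0.973, 0.232, 0.009], [0.232, -0.973, -0.002], [0.008, 0.004, -1.0]]
ft_force: [-0.0, 0.4, -0.5]
grip_width: 0.0358
gripper_force: 0.0
handle_mid top [] [347.83726507 200.05198898]
handle_mid side [(array([352., 236.]), 0.68)] [350.95312331 236.61162544]
handle_mid wrist [(array([321., 251.]), 0.81)] [318.12761143 239.78245955]
cap top [] [325.39989961 208.59271363]
cap side [(array([337., 221.]), 0.73)] [332.41263055 216.64723287]
cap wrist [(array([201., 274.]), 0.93)] [194.04146925 287.47742202]
cap top [0.4918 0.0261 0.2571]
t 36.9 pos [ 0.5328 -0.032   0.3073] yaw 0.2338 f [ 0.2 -0.6 -0.4] w 0.0358
shift cm [-1.75 -6.79  0.74]
```

View pics/w3.png

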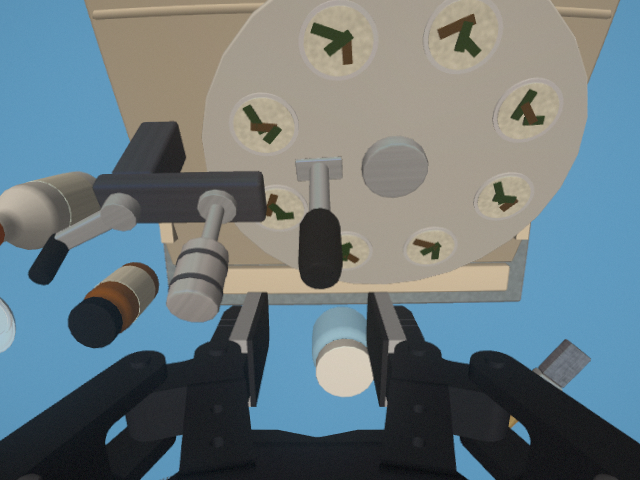

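```bash
cat > e.py <<'E'
# local coords of finger edge (TCP + 11 mm tool x); args: target local (mm)
import sys; from w import *
S=env.observe(); Rt=np.array(S['tool_rot']); E=np.array(S['position'])+.011*Rt[:,0]*(1 if len(sys.argv)<5 else float(sys.argv[4])/11)
print('t %.2f edge local %s axial f %.1f f %s w %.3f'%(S['time_s'],np.round(R.T@(E-HUB)*1e3,1),np.array(S['ft_force'])@R[:,2],np.round(S['ft_force'],1),S['grip_width']))
print('shift cm',np.round(Rt.T@(HUB+R@(np.array([float(a) for a in sys.argv[1:4]])/1e3)-E)*100,2))
E
python3 e.py 0 122 155
```

```text
t 36.90 edge local [ 56.   55.7 167.1] axial f -0.4 f [ 0.2 -0.6 -0.4] w 0.036
shift cm [-4.44 -6.59  3.7 ]
```

```bash
python3 -m crank '[0,-1.5,-2.2,0,0, 0,-1.5,-2.2,0,0, 0,-1.4,-2.2,0,0, 0,0,0,1,0, 0,0,0,1.2,0, 0,0,0,1.0,0, 0,0,0,0.5,0, 0,0,0,0,0]' >/dev/null; python3 e.py 0 122 140
python3 - <<'E'
from h import *; from w import *
rs=[]
for n in("wrist","side","top"):
    p=optics.get_image(n); a=spotter.look_for(p,'cap')
    if a: rs.append((n,round(a[0]['score'],2),ray(p,a[0]['at'])))
print([r[:2] for r in rs])
if len(rs)>1: x,e=tri([r[2] for r in rs]); print(np.round(R.T@(x-HUB)*1e3,1),np.round(e,4))
E
```

```text
t 37.57 edge local [-1.000e-01  1.222e+02  1.545e+02] axial f 0.2 f [-0.4  0.4  0.1] w 0.000
shift cm [0.69 0.01 1.28]
[('wrist', 0.74), ('side', 0.69)]
[  1.6 116.4 107.8] [0.0079 0.0079]
```

```bash
python3 -m crank '[0,0.15,0,0.28,0, 0,0.15,0,0.28,0, 0,0.15,0,0.28,0, 0,0.15,0,0.28,0, 0,0.15,0,0.28,0, 0,0.15,0,0.28,0, 0,0.15,0,0.28,0, 0,0.15,0,0.28,0]' >/dev/null; python3 e.py 0 122 120
python3 -m crank '[0,0.06,0,0.11,0, 0,0.06,0,0.11,0, 0,0.06,0,0.11,0, 0,0.06,0,0.11,0, 0,0.06,0,0.11,0, 0,0.06,0,0.11,0, 0,0.06,0,0.11,0, 0,0.06,0,0.11,0]' >/dev/null; python3 e.py 0 122 114
```

```text
t 38.53 edge local [  0.8 122.  129.6] axial f 3.3 f [-1.6 -0.3  2.8] w 0.000
shift cm [ 0.38 -0.01  0.89]
t 39.20 edge local [  0.9 121.9 119.7] axial f 2.9 f [-1.8 -0.3  2.4] w 0.000
shift cm [ 0.19 -0.01  0.54]
```

```bash
python3 -m crank '[0,0.03,0,0.06,0, 0,0.03,0,0.06,0, 0,0.03,0,0.06,0, 0,0.03,0,0.06,0, 0,0.03,0,0.06,0, 0,0.03,0,0.06,0, 0,0.03,0,0.06,0, 0,0.03,0,0.06,0]' >/dev/null; python3 e.py 0 122 108
python3 -m crank '[0,0.01,0,0.02,0, 0,0.01,0,0.02,0, 0,0.01,0,0.02,0, 0,0.01,0,0.02,0, 0,0.01,0,0.02,0, 0,0.01,0,0.02,0, 0,0.01,0,0.02,0, 0,0.01,0,0.02,0]' >/dev/null; python3 e.py 0 122 108
python3 -m crank '[0,0.01,0,0.02,0, 0,0.01,0,0.02,0, 0,0.01,0,0.02,0, 0,0.01,0,0.02,0, 0,0.01,0,0.02,0, 0,0.01,0,0.02,0, 0,0.01,0,0.02,0, 0,0.01,0,0.02,0]' >/dev/null; python3 e.py 0 122 108
```

```text
t 39.87 edge local [  0.8 121.9 114.4] axial f 2.5 f [-1.5  0.5  2.1] w -0.000
shift cm [ 0.23 -0.01  0.6 ]
t 40.53 edge local [  0.8 121.8 112.6] axial f 2.0 f [-1.6  1.2  1.6] w 0.000
shift cm [ 0.15 -0.02  0.45]
t 41.20 edge local [  0.7 121.8 110.9] axial f 2.0 f [-0.4  1.   2.2] w 0.000
shift cm [ 0.07 -0.02  0.29]
```

Continue in ~0.9 mm steps, stopping on a force rise.

```bash
for k in 1 2 3; do python3 -m crank '[0,0.005,0,0.01,0, 0,0.005,0,0.01,0, 0,0.005,0,0.01,0, 0,0.005,0,0.01,0, 0,0.005,0,0.01,0, 0,0.005,0,0.01,0, 0,0.005,0,0.01,0, 0,0.005,0,0.01,0]' >/dev/null; python3 e.py 0 122 108; done
```

```text
t 41.87 edge local [  0.7 121.9 110. ] axial f 2.4 f [-1.   1.3  2.4] w -0.000
shift cm [ 0.03 -0.02  0.21]
t 42.53 edge local [  0.7 121.8 109.1] axial f 2.8 f [-0.2  1.2  3.2] w 0.000
shift cm [-0.01 -0.02  0.13]
t 43.20 edge local [  0.7 121.8 108.6] axial f 8.0 f [-2.9  1.2  7.7] w -0.000
shift cm [-0.04 -0.02  0.08]
```

```bash
python3 -m crank '[0,0.005,0,0.01,0, 0,0.005,0,0.01,0, 0,0.005,0,0.01,0, 0,0.005,0,0.01,0, 0,0,0,0,0, 0,0,0,0,0, 0,0,0,0,0, 0,0,0,0,0]' >/dev/null; python3 e.py 0 122 108
python3 - <<'E'
from w import *
for a in(-.55,-.48,.55,.62): print(a,np.round(R.T@np.zeros(3),0)[:0],np.round([62*np.sin(a),186+62*np.cos(a),67],1),np.round(HUB+R@(np.array([62*np.sin(a),186+62*np.cos(a),67])/1e3),4))
E
```

```text
t 43.87 edge local [  0.7 121.8 108.4] axial f 10.4 f [-4.4  0.5  9.6] w 0.000
shift cm [-0.04 -0.02  0.07]
-0.55 [] [-32.4 238.9  67. ] [0.4692 0.1409 0.1774]
-0.48 [] [-28.6 241.   67. ] [0.4719 0.1438 0.1792]
0.55 [] [ 32.4 238.9  67. ] [0.5248 0.1547 0.2079]
0.62 [] [ 36.  236.5  67. ] [0.5284 0.1531 0.2096]
```

```bash
python3 -m crank '[0,-0.2,0,-0.4,0, 0,-0.5,0,-0.9,0, 0,-0.5,0,-0.9,0, 0,-0.5,0,-1,0, 0,0,0,-1.5,0, 0,0,0,-1.5,0, 0,0,0,0,0, 0,0,0,0,0]' >/dev/null
python3 e.py -31 243 84 29
python3 - <<'E'
from h import *; from w import *
rs=[]
for n in("wrist","side","top"):
    p=optics.get_image(n); a=spotter.look_for(p,'lock_tab'); pr=proj(p,[HUB+R@[-.031,.240,.067]])[0]
    print(n,[(np.round(np.array(b['at'])*[640,480]),round(b['score'],2)) for b in a[:2]],pr)
    a=spotter.look_for(p,'cap');pr=proj(p,[HUB+R@[0,.122,.088]])[0]
    print('  cap',[(np.round(np.array(b['at'])*[640,480]),round(b['score'],2)) for b in a[:2]],pr)
    a=spotter.look_for(p,'spirit_bottle');pr=proj(p,[[.461,.22,.08]])[0]
    print('  bot',[(np.round(np.array(b['at'])*[640,480]),round(b['score'],2)) for b in a[:2]],pr)
    if n=='wrist': cv2.imwrite('pics/w4.png',p['color'][:,:,::-1])
E
```

```text
t 44.53 edge local [ 30.8 121.7 162.8] axial f 0.1 f [ 0.  -0.8  0. ] w -0.000
shift cm [ -1.89 -12.12   9.85]
wrist [(array([164., 178.]), 0.63)] [126.89742188 206.46418196]
  cap [(array([318., 190.]), 0.9)] [316.18396874 183.86573879]
  bot [(array([ 88., 172.]), 0.66)] [ 86.52879953 172.94427103]
side [(array([376., 263.]), 0.72), (array([316., 215.]), 0.63)] [308.70890805 211.03494808]
  cap [(array([340., 223.]), 0.48)] [336.58511916 222.23099801]
  bot [(array([299., 226.]), 0.59), (array([335., 224.]), 0.2)] [298.26521204 220.30040154]
top [(array([283., 226.]), 0.5)] [283.90514603 224.09171357]
  cap [] [324.04751928 205.67087178]
  bot [(array([265., 234.]), 0.94)] [260.10876939 233.33367013]
```

View pics/w4.png

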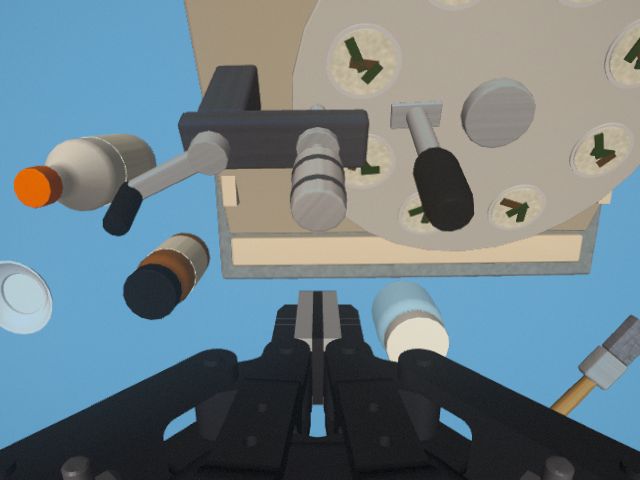

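```bash
python3 -m crank '[0,-0.5,-3,0,0, 0,-0.5,-3,0,0, 0,-0.5,-3,0,0, 0,-0.4,-3.1,0,0, 0,0,0,1.8,0, 0,0,0,2,0, 0,0,0,2,0, 0,0,0,0.5,0]' >/dev/null; python3 e.py -31 243 84 29
```

```text
t 45.80 edge local [-17.  243.4 113.1] axial f -1.0 f [ 0.5 -0.2 -0.9] w 0.000
shift cm [0.14 0.04 3.23]
```

```bash
python3 -m crank '[0,0,0,1,0, 0,0,0,1,0, 0,0,0,1,0, 0,0,0,0.8,0, 0,0,0,0.7,0, 0,0,0,0,0, 0,0,0,0,0, 0,0,0,0,0]' >/dev/null; python3 e.py -31 243 84 29
python3 -m crank '[0,0.25,0,-0.13,0, 0,0.25,0,-0.13,0, 0,0.25,0,-0.13,0, 0,0.25,0,-0.13,0, 0,0.25,0,-0.13,0, 0,0.25,0,-0.13,0, 0,0.25,0,-0.13,0, 0,0.25,0,-0.13,0]' >/dev/null; python3 e.py -31 243 84 29
```

```text
t 46.47 edge local [-35.4 242.9  75.4] axial f 0.0 f [-0.8  0.1 -0.4] w 0.000
shift cm [-0.02 -0.01 -0.96]
t 47.13 edge local [-13.4 243.   74.9] axial f 2.5 f [-3.4  0.8  1.1] w -0.000
shift cm [-1.98  0.02  0.02]
```

```bash
for k in 1 2; do python3 -m crank '[0,0.22,0,-0.12,0, 0,0.22,0,-0.12,0, 0,0.22,0,-0.12,0, 0,0.22,0,-0.12,0, 0,0.22,0,-0.12,0, 0,0.22,0,-0.12,0, 0,0.22,0,-0.12,0, 0,0.22,0,-0.12,0]' >/dev/null; python3 e.py 0 243 75 29; done
python3 -m crank '[0,0.11,0,-0.06,0, 0,0.11,0,-0.06,0, 0,0.11,0,-0.06,0, 0,0.11,0,-0.06,0, 0,0.11,0,-0.06,0, 0,0.11,0,-0.06,0, 0,0.11,0,-0.06,0, 0,0.11,0,-0.06,0]' >/dev/null; python3 e.py 40 243 75 29
```

```text
t 47.80 edge local [  7.  242.6  75.1] axial f 2.2 f [-3.8  1.3  0.7] w 0.000
shift cm [-0.62 -0.04  0.34]
t 48.47 edge local [ 26.9 242.2  75.3] axial f 1.2 f [-1.6 -1.4  0.3] w -0.000
shift cm [-2.37 -0.06  1.29]
t 49.13 edge local [ 36.7 242.4  75.4] axial f 1.9 f [-4.8 -2.3 -0.6] w 0.000
shift cm [ 0.31 -0.07 -0.12]
```

```bash
for k in 1 2; do python3 -m crank '[0,0.05,0,-0.03,0, 0,0.05,0,-0.03,0, 0,0.05,0,-0.03,0, 0,0.05,0,-0.03,0, 0,0.05,0,-0.03,0, 0,0.05,0,-0.03,0, 0,0.05,0,-0.03,0, 0,0.05,0,-0.03,0]' >/dev/null; python3 e.py 40 243 75 29; done
```

```text
t 49.80 edge local [ 37.6 242.5  75.3] axial f 2.9 f [-14.3  -7.4  -5. ] w 0.000
shift cm [ 0.22 -0.05 -0.09]
t 50.47 edge local [ 38.5 242.7  75.1] axial f 3.9 f [-24.4 -11.1  -9.6] w -0.000
shift cm [ 0.13 -0.03 -0.07]
```

```bash
python3 -m crank '[0,-0.3,0,0,0, 0,-0.7,0,0,0, 0,-1,0,0,0, 0,-0.5,0,-1.5,0, 0,0,0,-2.5,0, 0,0,0,-3,0, 0,0,0,-3,0, 0,0,0,-2,0]' >/dev/null; python3 -m crank '[0,-2,0,0,0, 0,-2,0,0,0, 0,-2,0,0,0, 0,-2,0,0,0, 0,-1,0,0,0, 0,0,0,0,0, 0,0,0,0,0, 0,0,0,0,0]' | head -2
python3 - <<'E'
from h import *; from w import *
ps={n:optics.get_image(n) for n in("wrist","side","top")}
X={'lock_tab':R@[.0333,.2383,.067],'cap':R@[0,.122,.088],'handle_mid':R@[.055*np.sin(3.16),-.055*np.cos(3.16),.083]}
X={k:HUB+x for k,x in X.items()}; X.update(spirit_bottle=[.461,.22,.07],vial_jar=[.373,.143,.055],jar=[.376,-.0965,.03])
for q in X:
  for n,p in ps.items():
    a=spotter.look_for(p,q); print(q,n,[(np.round(np.array(b['at'])*[640,480]).tolist(),round(b['score'],2)) for b in a[:2]],np.round(proj(p,[X[q]])[0]))
print('ref open peg',[np.round(proj(p,[HUB+R@[-.031,.24,.067]])[0]) for p in ps.values()])
# dark-pixel test for peg and handle near predictions
for q in('lock_tab','handle_mid'):
  for n in('side','top'):
    g=cv2.cvtColor(ps[n]['color'],cv2.COLOR_RGB2GRAY); u=proj(ps[n],[X[q]])[0]; x,y=int(u[0]),int(u[1]); s=g[y-12:y+13,x-12:x+13]; yy,xx=np.nonzero(s<45)
    print(q,n,u.round(1),'dark n',len(xx),'centroid',(xx.mean()+x-12,yy.mean()+y-12) if len(xx) else None)
E
```

```text
time_s: 51.8
position: [0.3925, 0.1267, 0.3422]
lock_tab wrist [([367.0, 33.0], 0.65), ([236.0, 98.0], 0.31)] [324.   6.]
lock_tab side [([324.0, 206.0], 0.7)] [325. 197.]
lock_tab top [([324.0, 205.0], 0.19)] [279. 202.]
cap wrist [([515.0, 77.0], 0.6), ([611.0, 83.0], 0.39)] [512.  75.]
cap side [([372.0, 263.0], 0.56)] [337. 222.]
cap top [([326.0, 206.0], 0.44)] [324. 206.]
handle_mid wrist [([610.0, 85.0], 0.73)] [608.  76.]
handle_mid side [([353.0, 235.0], 0.52), ([375.0, 265.0], 0.34)] [351. 237.]
handle_mid top [([350.0, 204.0], 0.68)] [348. 200.]
spirit_bottle wrist [] [237.  98.]
spirit_bottle side [([301.0, 223.0], 0.78)] [298. 223.]
spirit_bottle top [([452.0, 273.0], 0.43), ([324.0, 204.0], 0.41)] [261. 234.]
vial_jar wrist [([295.0, 202.0], 0.84), ([451.0, 14.0], 0.35)] [297. 203.]
vial_jar side [([281.0, 247.0], 0.82), ([283.0, 189.0], 0.18)] [279. 248.]
vial_jar top [([285.0, 258.0], 0.76), ([325.0, 204.0], 0.44)] [286. 264.]
jar wrist [([508.0, 257.0], 0.64)] [505. 245.]
jar side [([375.0, 263.0], 0.61), ([307.0, 309.0], 0.58)] [306. 309.]
jar top [([365.0, 268.0], 0.8)] [366. 265.]
ref open peg [array([321., 105.]), array([309., 211.]), array([284., 224.])]
lock_tab side [324.8 196.7] dark n 6 centroid (np.float64(324.5), np.float64(197.0))
lock_tab top [279.2 201.9] dark n 0 centroid None
handle_mid side [351.  236.6] dark n 17 centroid (np.float64(350.11764705882354), np.float64(238.23529411764707))
handle_mid top [347.8 200.1] dark n 95 centroid (np.float64(347.38947368421054), np.float64(202.1263157894737))
```

```bash
python3 -c "
from rig import env
print(env.close_job())"
```

```text
the job is handed in; nothing more can be done
None
```

The job is handed in after about 52 s: the wheel stands in the middle of its tight spot (wheel_turn about 3.16 rad) with the handle released, the gauge rod rests on the wheel, and the lock lever is pushed to its stop. The drag at the handle measured about 5 N rather than the 12 N you gave, but a full turn showed no other tight spot.

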